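# Stock two table caddies before the bar opens

### The arm

A 6-joint arm with a two-finger parallel gripper is mounted at the origin on the work surface. World frame = base frame: x ahead of the robot, y to its left, z up, the work surface at z = 0. Lengths are in m, angles in rad, forces in N, time in s.
With the tool pointing down it reaches from about 0.375 to 0.925 m from the base axis. Payload 5.7 kg.
Tool frame: the origin (TCP) lies midway between the tips of the shut fingers; the grasp point (between the pads) lies 19 mm behind it; z points along the fingers, x is the direction in which the jaws open and shut, and the axes are right-handed (so a half turn about z gives the same grasp; the last joint's range is limited). The gripper opens to 88 mm and grips with 3 to 60 N. Pads are 20 mm wide; open, the fingers measure 115 mm over their backs; the gripper's body (75 mm by 178 mm) begins 61 mm behind the grasp point.
Start: joints at [1.204, 0.359, 1.51, -0, 1.272, -0.115], TCP at [0.149, 0.581, 0.223] pointing down, gripper open.
Joint ranges: [-2.97, 2.97], [-1.01, 2.36], [0.21, 2.38], [-0.96, 4.11], [0.2, 2.71], [-2.98, 2.98]. Speed limits (rad/s): [2.39, 2.39, 3.14, 3.14, 3.14, 3.14].

### API

Orientations are given as a unit quaternion [x, y, z, w].
In Python, from bench import move_ptp, servo_line, goto_joints, move_gripper, sleep, inverse_kinematics, capture, PlanningError, close_job, spot_in, silhouettes, current_clock, current_joint_pos, current_qvel, current_joint_torque, current_position, current_orientation, current_force, current_torque, current_finger_gap gives the robot as it stands. Calls block until the motion is done:
- move_ptp(position, orientation): joint-space move of the TCP to a pose.
- servo_line(position, orientation=None, rate=0.15, contact_N=None): straight line of the TCP; orientation=None keeps the orientation; rate is the mean speed in m/s. With contact_N (N) it stops when the force on the tool has changed by that much, and returns True; else False.
- goto_joints(angles): joint-space move.
- move_gripper(opening): finger opening in m; the grip force is fixed at half the most; returns when the fingers have stopped.
- sleep(seconds).
- inverse_kinematics(position, orientation): joint angles nearest the present ones, or None.
- capture(name): name is "scene" or "top"; returns a dict with "image" (480x640x3 uint8, blue, green, red), "range_z" (480x640 float32, m along the optical axis (not along the pixel's ray), 0 where there is no reading), "intrinsics" (3x3 intrinsics, pixels), "R" (3x3) and "t" (3): a world point X has camera coordinates R X + t. Camera axes: x right, y down, z forward; pixel columns grow to the right and rows downward; lengths in m; the calibration is good to about 2 mm. A picture is of the moment at which its call begins.
A pose or a line that the arm cannot do raises PlanningError and nothing moves.
- close_job(): hands the job in, once; it reports no verdict.
Trained networks look in the newest picture that a camera, given by its name, has taken for a name from the list of things; names that differ only in an ending like _2 or _b are one class to them, and where a whole thing is asked for, a point or a joint stands for the part that bears it (a point fixed in the world has none). Each returns a list of dicts, best first, with "conf" (0 to 1); they miss things now and then, are a little off and sometimes report something else, mostly with a low value. They report only what shows in the picture. A call takes as long as a camera call.
- spot_in(camera, query): "xy" ([column, row] in pixels, amid what is visible of it).
- silhouettes(camera, query): "region" (480x640 bool, what is visible of it) and "xy" ([column, row] in pixels, amid what is visible of it).
Readings, each from a call of its own:
- current_clock(): time.
- current_joint_pos(): joint angles.
- current_qvel(): joint speeds.
- current_joint_torque(): joint torques, N m.
- current_position(): TCP position.
- current_orientation(): TCP orientation.
- current_force(): force on the tool from outside, world axes, zero at the start.
- current_torque(): the same for the moment, N m.
- current_finger_gap(): finger opening in m.
Only numpy, scipy, OpenCV 4.12 (cv2) and the standard library are available. Lean on these libraries where they do the work, as an engineer would, in place of code of your own. Each camera call takes 0.05 s, during which the arm holds its last target. There are 200 camera calls.

### The job

Stock the two wooden table caddies on the bar for opening: the long three-bay caddy is the food caddy and gets the hot-sauce bottle, the pepper mill and the salt shaker; the short two-bay caddy is the coffee caddy and gets the sugar pourer and the cocoa shaker. Give each thing a bay of its own that it fits, standing upright on the bay's floor, set down and not dropped. Leave the microphone, the glass and the coasters where they are.

Things in the scene. Friction and masses are not known exactly. Their poses are not given: they have to be found in the camera images.
- hot_sauce_center (a point): Hot-sauce bottle, standing: round dark-red bottle 135 mm tall with a paper label and a white screw cap. Body 44 mm diameter up to 70 mm, shoulder narrowing to 24 mm at 108 mm, cap 28 mm diameter from 108 to 135 mm. About 0.22 kg. Origin: on its axis, half-way up; z up.
- pepper_mill_center (a point): Pepper mill, standing: turned brown wood, 128 mm tall. Foot 62 mm diameter, waist 36 mm at 52 mm up, then 45 mm at 80 mm, round wooden head 44 to 46 mm diameter from 82 to 100 mm narrowing to 20 mm at 119 mm, steel knob 14 mm diameter on top. About 0.20 kg. Origin: on its axis, half-way up; z up.
- salt_shaker_center (a point): Salt shaker, standing: slim white ceramic body with a steel cap, 100 mm tall. Body 44 mm diameter at the foot, tapering to 36 mm at 72 mm; cap 38 mm diameter from 72 to 92 mm, domed above, with a few small holes. About 0.14 kg. Origin: on its axis, half-way up; z up.
- sugar_pourer_center (a point): Sugar pourer, standing: wide glass jar with white sugar and a steel cone lid with a small spout on top, 130 mm tall. Jar 76 mm diameter up to 64 mm, shoulder in to 54 mm at 80 mm; steel lid collar 56 mm diameter from 80 to 104 mm, cone above it to the 18 mm spout. About 0.34 kg. Origin: on its axis, half-way up; z up.
- cocoa_shaker_center (a point): Cocoa shaker, standing: plain all-steel can with a many-holed sprinkle top, 100 mm tall, 54 mm diameter, lid 55 mm diameter from 74 to 94 mm, slightly domed above. About 0.16 kg. Origin: on its axis, half-way up; z up.
- long_caddy: Long caddy: low open pale-wood carrier, three bays in a row, fixed. Outside 94 mm (x) by 222 mm long (y), small pulls 17 mm past its ends, 36 mm high; walls 8 mm, dividers 6 mm thick, 32 mm high; bay floors 6 mm above the underside. Origin: centre of underside, z up. Bays: wide (78 x 78 mm) centred at y = +64 mm, two narrow (78 mm in x, 58 mm in y) at y = -10 and -74 mm.
- short_caddy: Short caddy: the same with two bays, fixed. Outside 108 mm (x) by 184 mm long (y), small pulls 17 mm past its ends, 36 mm high; walls 8 mm, divider 6 mm thick, 32 mm high; bay floors 6 mm above the underside. Origin: centre of underside, z up. Bays: wide (92 x 92 mm) centred at y = +38 mm, narrow (92 mm in x, 70 mm in y) at y = -49 mm.
- microphone_center (a point): Bystander: black stage microphone with a steel ball head, lying on the bar, about 177 mm long, 50 mm high at the head. Origin: on its axis near the middle, 25 mm up; x along it towards the head.
- jar_glass_center (a point): Bystander: empty clear glass tumbler, 72 mm across at the rim, 95 mm tall. Origin: on its axis, half-way up.
- coasters_center (a point): Bystander: stack of five round coasters, 94 mm diameter, 21 mm high. Origin: centre of the stack.

How it is judged:
At the end, for the whole second after the job is handed in: Bottle, mill and salt shaker in the long caddy, pourer and cocoa shaker in the short one: each centre inside the caddy's walls and within 5 mm of standing height on its floor, upright within 0.12 rad, released, under 0.02 m/s. Bystanders moved under 25 mm (x of hot_sauce_center in the frame of long_caddy between -0.039 and 0.039 m and y of hot_sauce_center in the frame of long_caddy between -0.103 and 0.103 m and z of hot_sauce_center in the frame of long_caddy between 0.0685 and 0.0785 m and angle between each of hot_sauce_center, pepper_mill_center, salt_shaker_center, sugar_pourer_center, cocoa_shaker_center's own z axis and vertical below 0.12 rad and linear speed of each of hot_sauce, pepper_mill, salt_shaker, sugar_pourer, cocoa_shaker below 0.02 m/s and contact force between the fingers and hot_sauce below 0.05 N and x of pepper_mill_center in the frame of long_caddy between -0.039 and 0.039 m and y of pepper_mill_center in the frame of long_caddy between -0.103 and 0.103 m and z of pepper_mill_center in the frame of long_caddy between 0.065 and 0.075 m and contact force between the fingers and pepper_mill below 0.05 N and x of salt_shaker_center in the frame of long_caddy between -0.039 and 0.039 m and y of salt_shaker_center in the frame of long_caddy between -0.103 and 0.103 m and z of salt_shaker_center in the frame of long_caddy between 0.051 and 0.061 m and contact force between the fingers and salt_shaker below 0.05 N and x of sugar_pourer_center in the frame of short_caddy between -0.046 and 0.046 m and y of sugar_pourer_center in the frame of short_caddy between -0.084 and 0.084 m and z of sugar_pourer_center in the frame of short_caddy between 0.066 and 0.076 m and contact force between the fingers and sugar_pourer below 0.05 N and x of cocoa_shaker_center in the frame of short_caddy between -0.046 and 0.046 m and y of cocoa_shaker_center in the frame of short_caddy between -0.084 and 0.084 m and z of cocoa_shaker_center in the frame of short_caddy between 0.051 and 0.061 m and contact force between the fingers and cocoa_shaker below 0.05 N); the robot touches nothing.
It fails at once if a thing is dropped: it falls freely while more than 20 mm above its height when standing on the bar ((height (world z) of hot_sauce_center above 0.0875 m and contact force between hot_sauce and anything else below 0.01 N) or (height (world z) of pepper_mill_center above 0.084 m and contact force between pepper_mill and anything else below 0.01 N) or (height (world z) of salt_shaker_center above 0.07 m and contact force between salt_shaker and anything else below 0.01 N) or (height (world z) of sugar_pourer_center above 0.085 m and contact force between sugar_pourer and anything else below 0.01 N) or (height (world z) of cocoa_shaker_center above 0.07 m and contact force between cocoa_shaker and anything else below 0.01 N)).
It fails at once if the microphone, the glass or the coasters are pushed more than 25 mm out of place (distance of any of microphone_center, jar_glass_center, coasters_center from where it was at the start of the episode above 0.025 m).
It also fails if it takes over 134 s, if anything falls off the work surface, if the arm or the gripper's body presses on something with over 40 N, if the wrist force passes 120 N, or if a joint passes its speed limit or range.

## Working session

There is one attempt and no reset: what is moved stays moved. The work goes in short steps, each a Python script; the robot and the scene stay as the last script left them, time stands still between calls to the robot, and variables do not carry over. Pictures are saved under pics/ and viewed, about 12 in all and at most 16, crops included, and the job is handed in when it is done.

```bash
mkdir -p pics; ls
cat > h.py <<'E'
import numpy as np, cv2
from bench import *
TH=["hot_sauce_center","pepper_mill_center","salt_shaker_center","sugar_pourer_center","cocoa_shaker_center","long_caddy","short_caddy","microphone_center","jar_glass_center","coasters_center"]
def cloud(c):
    z=c["range_z"];K=c["intrinsics"];v,u=np.mgrid[:480,:640]
    P=np.stack([(u-K[0,2])/K[0,0]*z,(v-K[1,2])/K[1,1]*z,z],-1)
    return (P-c["t"])@c["R"]
E
python3 - <<'E'
from h import *
for cam in ["scene","top"]:
    c=capture(cam);cv2.imwrite(f"pics/{cam}0.png",c["image"]);P=cloud(c);ok=c["range_z"]>0
    print(cam,"campos",(-c["R"].T@c["t"]).round(3),c["intrinsics"][0,0])
    for t in TH:
        for s in silhouettes(cam,t)[:2]:
            m=s["region"]&ok;p=P[m]
            if len(p)==0: print(t,s["conf"],s["xy"],"nodepth");continue
            print(t,round(s["conf"],2),np.round(s["xy"]),m.sum(),"med",np.median(p,0).round(3),"lo",np.percentile(p,2,0).round(3),"hi",np.percentile(p,98,0).round(3))
print(current_clock(),current_orientation(),current_finger_gap())
E
```

```text
pics
scene campos [1.173 0.799 0.985] 611.610922871478
hot_sauce_center 0.81 [362. 309.] 1040 med [0.652 0.177 0.072] lo [0.628 0.154 0.004] hi [0.664 0.189 0.137]
pepper_mill_center 0.92 [258. 185.] 860 med [ 0.624 -0.294  0.058] lo [ 0.596 -0.32   0.006] hi [ 0.643 -0.28   0.125]
salt_shaker_center 0.65 [307. 272.] 736 med [0.682 0.028 0.059] lo [0.657 0.002 0.003] hi [0.694 0.036 0.102]
sugar_pourer_center 0.71 [282. 229.] 1476 med [ 0.663 -0.12   0.069] lo [ 0.621 -0.159  0.003] hi [ 0.688 -0.103  0.131]
cocoa_shaker_center 0.85 [421. 343.] 1388 med [0.62  0.31  0.077] lo [0.581 0.275 0.003] hi [0.635 0.326 0.102]
long_caddy 0.79 [339. 193.] 2914 med [ 0.444 -0.194  0.021] lo [ 0.396 -0.317  0.001] hi [ 0.499 -0.092  0.038]
long_caddy 0.21 [259. 185.] 876 med [ 0.623 -0.294  0.057] lo [ 0.589 -0.324  0.001] hi [ 0.644 -0.28   0.123]
short_caddy 0.86 [452. 298.] 4479 med [0.442 0.231 0.016] lo [0.383 0.132 0.002] hi [0.513 0.327 0.038]
short_caddy 0.45 [470. 406.] 1718 med [0.614 0.453 0.036] lo [0.508 0.434 0.022] hi [0.675 0.473 0.05 ]
microphone_center 0.73 [473. 408.] 1735 med
[... 1312 characters left out ...]
6 0.007] lo [ 0.383  0.126 -0.   ] hi [0.503 0.32  0.038]
short_caddy 0.66 [319. 215.] 376 med [0.666 0.011 0.095] lo [ 0.653 -0.006  0.011] hi [0.688 0.03  0.103]
microphone_center 0.78 [117. 244.] 1425 med [0.599 0.439 0.034] lo [0.504 0.425 0.016] hi [0.669 0.464 0.05 ]
microphone_center 0.61 [318. 211.] 368 med [0.667 0.011 0.095] lo [ 0.653 -0.006  0.014] hi [0.688 0.03  0.103]
jar_glass_center 0.93 [537. 248.] 1246 med [ 0.609 -0.45   0.053] lo [ 0.576 -0.47   0.   ] hi [ 0.639 -0.403  0.097]
coasters_center 0.88 [292. 167.] 1512 med [0.772 0.079 0.02 ] lo [0.73  0.037 0.005] hi [0.816 0.122 0.026]
1.1 [ 7.90291314e-01  6.12731293e-01 -3.68855936e-05  3.27781971e-05] 0.0877625466610884
```

View pics/top0.png

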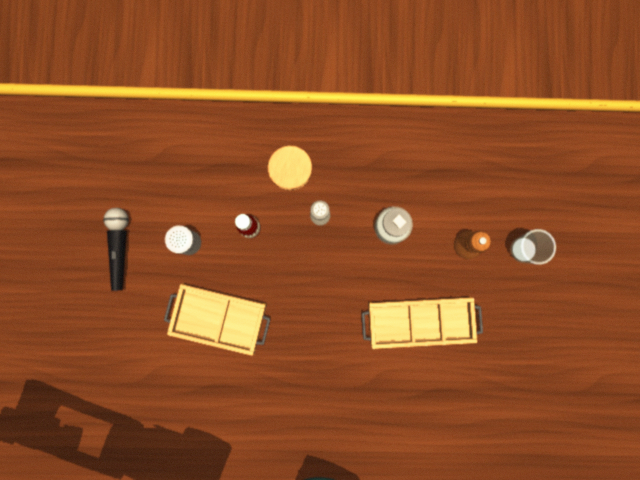

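View pics/scene0.png

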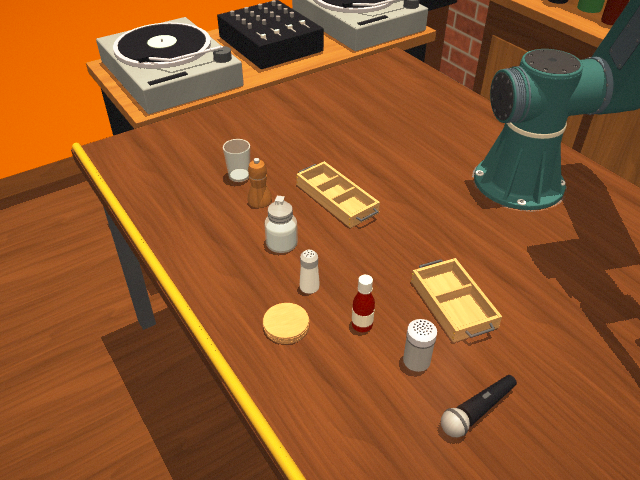

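The best top-camera detections match the picture: sauce (245,226), mill (475,243), salt (319,212), pourer (393,224) and cocoa (183,239). The one exception is salt's first candidate, which is actually the microphone at (116,247). Both caddies have their wide bay on the left (+y) side. Next I'll fit the axes and the caddy poses.

```bash
cat > m.py <<'E'
from h import *
from scipy.optimize import least_squares
import json
G={"hot_sauce":((.635,.158),.014,(.110,.131)),"pepper_mill":((.61,-.303),.0225,(.083,.099)),"salt_shaker":((.667,.012),.019,(.074,.090)),"sugar_pourer":((.642,-.139),.028,(.083,.102)),"cocoa_shaker":((.603,.289),.0272,(.03,.092))}
C={c:capture(c) for c in("scene","top")};P={c:cloud(C[c]) for c in C}
out={}
for n,(g,r,(a,b)) in G.items():
    for cams in(["scene"],["top"],["scene","top"]):
        p=np.concatenate([P[c][(C[c]["range_z"]>0)] for c in cams])
        p=p[(np.hypot(*(p[:,:2]-g).T)<.05)&(p[:,2]>a)&(p[:,2]<b)]
        if len(p)<8: print(n,cams,len(p));continue
        s=least_squares(lambda q:np.hypot(*(p[:,:2]-q).T)-r,g,loss="soft_l1",f_scale=.002)
        print(n,cams,len(p),s.x.round(4),"rms",np.sqrt(np.mean(s.fun**2)).round(4))
    out[n]=s.x.tolist()
for n,(cx,cy),(w,l) in(("long_caddy",(.445,-.21),(.094,.222)),("short_caddy",(.443,.226),(.108,.184))):
    for c in("top","scene"):
        p=P[c];hsv=cv2.cvtColor(C[c]["image"],cv2.COLOR_BGR2HSV)
        m=(C[c]["range_z"]>0)&(abs(p[...,0]-cx)<.1)&(abs(p[...,1]-cy)<.14)&(p[...,2]>.027)&(p[...,2]<.045)&(hsv[...,1]>70)&(hsv[...,2]>120)
        q=p[m][:,:2]
        R=cv2.minAreaRect((q*1000).astype(np.float32));print(n,c,m.sum(),R)
        # fit: rim pixels onto the wall/divider mid-lines is approximated by the outer box
        box=cv2.boxPoints(R)/1000;d=box-box.mean(0);e=[box[1]-box[0],box[2]-box[1]];L=max(e,key=np.linalg.norm);L=L*np.sign(L[1])
        if c=="top": out[n]=[*box.mean(0).tolist(),float(np.arctan2(-L[0],L[1]))];print(out[n])
json.dump(out,open("est.json","w"))
E
python3 m.py
```

```text
hot_sauce ['scene'] 108 [0.6574 0.1832] rms 0.005
hot_sauce ['top'] 33 [0.6408 0.1624] rms 0.0024
hot_sauce ['scene', 'top'] 141 [0.6412 0.1649] rms 0.002
pepper_mill ['scene'] 95 [ 0.6143 -0.3116] rms 0.0023
pepper_mill ['top'] 31 [ 0.6143 -0.3144] rms 0.0005
pepper_mill ['scene', 'top'] 126 [ 0.6146 -0.3125] rms 0.0022
salt_shaker ['scene'] 98 [0.6733 0.0141] rms 0.0014
salt_shaker ['top'] 23 [0.6734 0.0115] rms 0.0007
salt_shaker ['scene', 'top'] 121 [0.6734 0.0138] rms 0.0015
sugar_pourer ['scene'] 160 [ 0.6503 -0.1426] rms 0.0018
sugar_pourer ['top'] 52 [ 0.65   -0.1454] rms 0.0006
sugar_pourer ['scene', 'top'] 212 [ 0.6504 -0.1433] rms 0.0018
cocoa_shaker ['scene'] 589 [0.6066 0.2985] rms 0.0011
cocoa_shaker ['top'] 204 [0.6058 0.2962] rms 0.0012
cocoa_shaker ['scene', 'top'] 793 [0.6065 0.2978] rms 0.0014
long_caddy top 1389 ((445.1239929199219, -215.79983520507812), (94.73739624023438, 245.60549926757812), 4.173074245452881)
[0.4451240003108978, -0.21579983830451965, 0.07283405214548111]
long_caddy scene 1025 ((445.3528137207031, -211.86123657226562), (102.15563201904297, 242.22442626953125), 4.244316101074219)
short_caddy top 1230 ((442.8826599121094, 224.09249877929688), (185.67379760742188, 108.56317138671875), 77.80091094970703)
[0.4428826570510864, 0.2240924835205078, -0.21291454136371613]
short_caddy scene 1360 ((445.3681640625, 227.96731567382812), (214.9423065185547, 111.72422790527344), 77.12841033935547)
```

```bash
cat > m2.py <<'E'
from h import *
from scipy.optimize import least_squares
import json
out=json.load(open("est.json"))
C={c:capture(c) for c in("scene","top")};P={c:cloud(C[c]) for c in C}
M={"long_caddy":(.094,.222,[.022,-.042],(.4445,-.2105,.06)),"short_caddy":(.108,.184,[-.011],(.443,.224,-.213))}
for n,(w,l,dv,g) in M.items():
    for cams in(["top"],["scene"],["top","scene"]):
        p=np.concatenate([P[c][C[c]["range_z"]>0] for c in cams])
        p=p[(abs(p[:,0]-g[0])<.09)&(abs(p[:,1]-g[1])<.14)&(p[:,2]>.030)&(p[:,2]<.042)][:,:2]
        hx,hy=w/2-.004,l/2-.004
        def f(q):
            c,s=np.cos(q[2]),np.sin(q[2]);d=p-q[:2];x=d[:,0]*c+d[:,1]*s;y=-d[:,0]*s+d[:,1]*c
            ox=np.maximum(abs(x)-hx,0);oy=np.maximum(abs(y)-hy,0)
            D=[np.hypot(abs(x)-hx,oy),np.hypot(abs(y)-hy,ox)]+[np.hypot(y-k,ox) for k in dv]
            return np.min(D,0)
        s=least_squares(f,g,loss="cauchy",f_scale=.003);print(n,cams,len(p),s.x.round(4),"med",np.median(s.fun).round(4))
    out[n]=s.x.tolist()
out["hot_sauce"]=[.641,.1635]
json.dump(out,open("est.json","w"))
E
python3 m2.py
```

```text
long_caddy ['top'] 1272 [ 0.4448 -0.2111  0.0754] med 0.002
long_caddy ['scene'] 801 [ 0.4473 -0.2061  0.0755] med 0.0023
long_caddy ['top', 'scene'] 2073 [ 0.4456 -0.2096  0.0749] med 0.0023
short_caddy ['top'] 1125 [ 0.443   0.2232 -0.2146] med 0.002
short_caddy ['scene'] 1146 [ 0.4464  0.2288 -0.2181] med 0.0021
short_caddy ['top', 'scene'] 2271 [ 0.4445  0.2257 -0.2161] med 0.0025
```

```bash
cat > a.py <<'E'
from h import *
import json,sys
E=json.load(open("est.json"))
# grasp height, (caddy, bay y), release opening
J={"cocoa_shaker":(.080,"short_caddy",-.049,.085),"salt_shaker":(.081,"long_caddy",-.074,.07),"hot_sauce":(.121,"long_caddy",-.010,.06),"pepper_mill":(.092,"long_caddy",.064,.08),"sugar_pourer":(.100,"short_caddy",.038,.085)}
def quat(a): return [float(np.cos(a/2)),float(np.sin(a/2)),0.,0.]
def bay(c,y):
    X,Y,a=E[c];return np.array([X-y*np.sin(a),Y+y*np.cos(a)]),a
def pick(n,up=.15):
    g,c,y,_=J[n];_,a=bay(c,y);x,yy=E[n];z=g-.019
    move_gripper(.088)
    move_ptp([x,yy,z+.10],quat(a))
    hit=servo_line([x,yy,z],rate=.12,contact_N=8)
    move_gripper(0.0);gap=current_finger_gap()
    print(n,"hit",hit,"gap",round(gap,4),"pos",np.round(current_position(),4))
    if hit or gap<.01: sys.exit("grasp problem")
    servo_line([x,yy,z+up],rate=.12);print("gap",round(current_finger_gap(),4),"F",np.round(current_force(),2),"t",current_clock())
def place(n,d=(0,0)):
    g,c,y,o=J[n];p,a=bay(c,y);p=p+d;z=g-.019+.006
    move_ptp([*p,z+.10],quat(a))
    servo_line([*p,z+.012],rate=.12);sleep(.2)
    hit=servo_line([*p,z-.005],rate=.02,contact_N=4)
    q=current_position();print("contact",hit,"dz",round(q[2]-z,4),"F",np.round(current_force(),2))
    if q[2]-z>.005: sys.exit("high contact, still holding")
    move_gripper(o);servo_line([q[0],q[1],q[2]+.13],rate=.15);print("released t",current_clock())
E
python3 - <<'E'
from a import *
pick("cocoa_shaker");place("cocoa_shaker")
for c in("top","scene"):cv2.imwrite(f"pics/{c}1.png",capture(c)["image"])
E
```

```text
cocoa_shaker hit False gap 0.0541 pos [0.6066 0.2979 0.0612]
gap 0.0545 F [-0.2   0.48 -0.57] t 6.4667
contact True dz -0.0 F [-1.08  0.5   3.83]
released t 10.7
```

```bash
python3 -c "
import cv2
a=cv2.imread('pics/top1.png')[180:380,60:360];b=cv2.imread('pics/scene1.png')[220:420,340:640]
cv2.imwrite('pics/c1.png',cv2.resize(cv2.vconcat([a,b]),(600,800)[:2] and (450,600)))"
```

```text
(no output)
```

View pics/c1.png

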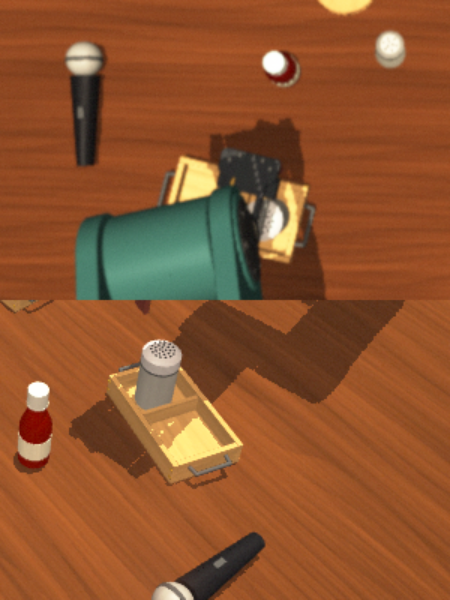

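The crop shows the cocoa shaker upright in the short caddy's narrow bay (lower half, about (158,375)), with the sauce and microphone undisturbed. I'll carry on with salt and sauce.

Run:
```python
from a import *
pick("salt_shaker");place("salt_shaker")
pick("hot_sauce");place("hot_sauce")
cv2.imwrite(f"pics/scene2.png",capture("scene")["image"])
```

```text
salt_shaker hit False gap 0.0371 pos [0.6734 0.0138 0.062 ]
gap 0.0375 F [ 0.29 -0.23 -1.53] t 15.425
contact True dz -0.0004 F [ 0.42 -0.47  2.88]
released t 20.2167
hot_sauce hit False gap 0.0276 pos [0.641  0.1635 0.102 ]
gap 0.0278 F [-0.11 -0.68 -1.79] t 25.825
contact True dz -0.0004 F [ 0.58 -0.28  2.12]
released t 30.8167
```

View pics/scene2.png

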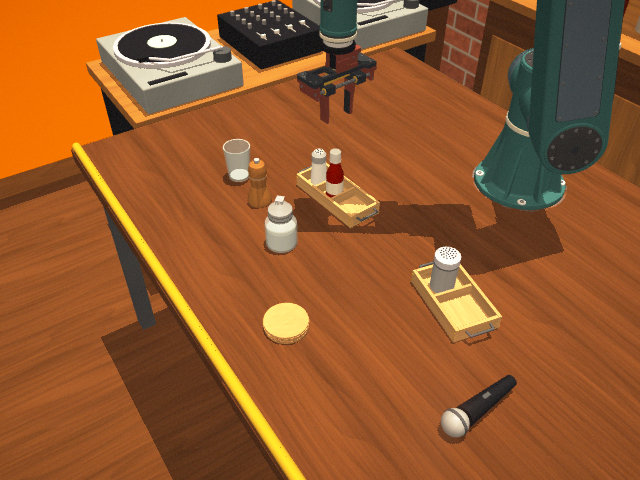

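Salt (319,165) and sauce (335,175) stand upright in the long caddy's narrow bays. The wide bay at about (355,205) is free. Mill and pourer next.

Run:
```python
from a import *
pick("pepper_mill");place("pepper_mill")
pick("sugar_pourer");place("sugar_pourer")
move_ptp([.149,.581,.3],current_orientation());sleep(.5)
for c in("top","scene"):
    k=capture(c);cv2.imwrite(f"pics/{c}3.png",k["image"]);P=cloud(k)
    for n in TH:
        s=[s for s in silhouettes(c,n)[:1]]
        if s:
            p=P[s[0]["region"]&(k["range_z"]>0)];print(c,n,round(s[0]["conf"],2),np.median(p,0).round(3),"ztop",np.percentile(p[:,2],98).round(3))
```

```text
pepper_mill hit False gap 0.0451 pos [ 0.6147 -0.3126  0.073 ]
gap 0.0445 F [-0.63  0.13 -1.9 ] t 35.45
contact True dz -0.0003 F [ 0.51 -0.64  1.65]
released t 39.8583
sugar_pourer hit False gap 0.056 pos [ 0.6505 -0.1433  0.0812]
gap 0.0553 F [-0.24 -0.   -3.71] t 44.075
contact True dz -0.0001 F [0.36 0.57 2.64]
released t 49.1
top pepper_mill_center 0.84 [ 0.445 -0.14   0.11 ] ztop 0.134
top salt_shaker_center 0.92 [ 0.452 -0.276  0.098] ztop 0.109
top sugar_pourer_center 0.58 [0.456 0.248 0.107] ztop 0.138
top cocoa_shaker_center 0.8 [0.435 0.171 0.102] ztop 0.109
top long_caddy 0.96 [ 0.448 -0.215  0.014] ztop 0.04
top short_caddy 0.81 [0.444 0.215 0.021] ztop 0.042
top microphone_center 0.56 [0.598 0.438 0.034] ztop 0.049
top jar_glass_center 0.95 [ 0.609 -0.45   0.055] ztop 0.097
top coasters_center 0.78 [0.772 0.079 0.02 ] ztop 0.026
scene hot_sauce_center 0.73 [ 0.456 -0.205  0.08 ] ztop 0.143
scene pepper_mill_center 0.82 [ 0.453 -0.129  0.078] ztop 0.133
scene salt_shaker_center 0.95 [ 0.461 -0.271  0.066] ztop 0.108
scene sugar_pourer_center 0.73 [ 0.456 -0.205  0.078] ztop 0.143
scene cocoa_shaker_center 0.62 [0.451 0.19  0.08 ] ztop 0.108
scene long_caddy 0.95 [ 0.479 -0.17   0.025] ztop 0.039
scene short_caddy 0.95 [0.479 0.267 0.026] ztop 0.038
scene microphone_center 0.73 [0.613 0.453 0.036] ztop 0.05
scene jar_glass_center 0.75 [ 0.614 -0.414  0.067] ztop 0.097
scene coasters_center 0.94 [0.78  0.09  0.021] ztop 0.025
```

View pics/scene3.png

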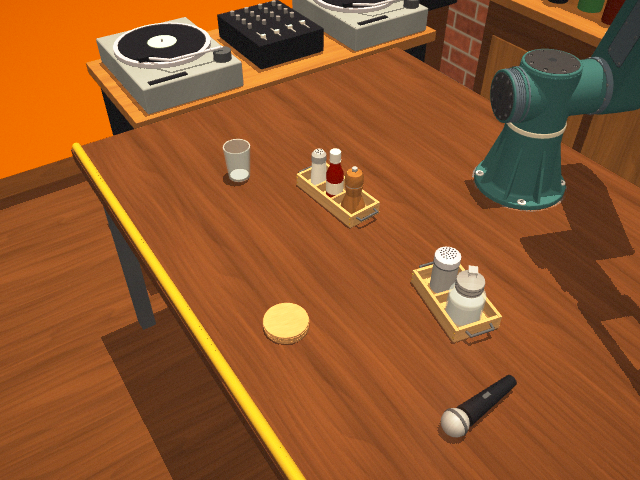

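View pics/top3.png

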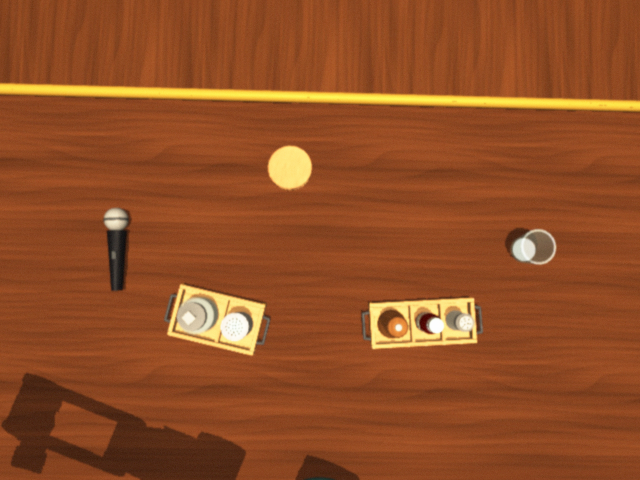

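All five stand upright in bays of their own, with tops at the expected heights. In the top view they are at mill (395,325), sauce (432,324), salt (463,321), pourer (197,316) and cocoa (235,326). The microphone, glass and coasters are at their original pixels.

```bash
python3 -c "
from bench import *
print(current_clock(),current_finger_gap());close_job()"
```

```text
52.3417 0.08543322390070412
the job is handed in; nothing more can be done
```

I stocked both caddies and handed the job in at about 52 s of the 134 s allowed; `close_job` reported no verdict.

- **Long caddy:** the pepper mill is in the wide bay, with the hot sauce and salt in the narrow bays.
- **Short caddy:** the sugar pourer is in the wide bay and the cocoa shaker in the narrow one.
- **Set-down:** each item was lowered until it touched the floor, within 0.5 mm of the expected height, and only then released.

**Last checks:** Both final pictures show all five items upright, and every top height I got a reading for was within about 3 mm of expected. The microphone, glass and coasters measured within about 2 mm of where they started. The gripper was open and well clear.

**Checks that disagreed:**
- The networks mislabelled some things. The scene camera's final "sugar_pourer" detection was really the sauce bottle, and the top camera's final pass returned nothing for the sauce. I relied on the pictures and depth readings there.
- The two cameras differed by 2–6 mm in y on where things were. I averaged them, which was within the bay clearances.

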